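# Pop open the push-to-open spice cupboard

### The arm

A 6-joint arm with a two-finger parallel gripper is mounted at the origin on the work surface; the furniture and walls round the work are solid. World frame = base frame: x ahead of the robot, y to its left, z up, the work surface at z = 0. Lengths are in m, angles in rad, forces in N, time in s.
With the tool pointing down it reaches from about 0.275 to 0.875 m from the base axis. Payload 12.5 kg.
Tool frame: the origin (TCP) lies at the very end of the fingers, on their centre line; the grasp point (between the pads) lies 19 mm behind it; z points along the fingers, y is the line along which they close (so a half turn about z gives the same grasp; the last joint's range is limited). The gripper opens to 85 mm and grips with 20 to 120 N. Pads are 22 mm wide; open, the fingers measure 114 mm over their backs; the gripper's body (76 mm by 85 mm) begins 54 mm behind the grasp point. The pads swing forward as they close: fully open they stand 13 mm farther back than shut.
Start: joints at [-1.258, 0.351, 1.652, -0, 1.139, -0.085], TCP at [0.213, -0.507, 0.231] pointing down, gripper open.
Joint ranges: [-2.75, 2.75], [-0.79, 2.1], [0.01, 2.65], [-1.57, 4.71], [0.07, 3.14], [-2.87, 2.87]. Speed limits (rad/s): [2.22, 2.22, 2.79, 3.14, 3.14, 3.14].

### API

Orientations are given as a 3x3 rotation matrix whose columns are the frame's x, y, z axes.
In Python, from bench import manip gives the robot as it stands. Calls block until the motion is done:
- manip.move_ptp(position, orientation): joint-space move of the TCP to a pose.
- manip.move_l(position, attitude=None, max_speed=0.15): straight line of the TCP; attitude=None keeps the orientation; max_speed is the mean speed in m/s.
- manip.move_j(angles): joint-space move.
- manip.set_gripper(opening, effort=None): opening from 0.0 (shut) to 1.0 (fully open); effort is the grip in N (None keeps the last); returns when the fingers have stopped.
- manip.dwell(seconds).
- manip.inverse_kinematics(position, orientation): joint angles nearest the present ones, or None.
- manip.grab_frame(name): name is "side" or "top"; returns (picture, depth): 420x560x3 uint8, red, green, blue; 420x560 float32, m along the optical axis (not along the pixel's ray), 0 where there is no reading.
- manip.get_calibration(name): a dict with "camera_matrix" (3x3 intrinsics, pixels), "R" (3x3) and "t" (3): a world point X has camera coordinates R X + t. Camera axes: x right, y down, z forward; pixel columns grow to the right and rows downward; lengths in m; the calibration is good to about 2 mm. A picture is of the moment at which its call begins. get_calibration takes no time and is no camera call.
A pose or a line that the arm cannot do raises manip.Unreachable and nothing moves.
- manip.sign_off(): hands the job in; it is judged then, once.
Trained networks look in the newest picture that a camera, given by its name, has taken for a name from the list of things; names that differ only in an ending like _2 or _b are one class to them, and where a whole thing is asked for, a point or a joint stands for the part that bears it (a point fixed in the world has none). Each returns a list of dicts, best first, with "confidence" (0 to 1); they miss things now and then, are a little off and sometimes report something else, mostly with a low value. They report only what shows in the picture. A call takes as long as a camera call.
- manip.look_for(camera, name): "at" ([x, y, z] in m, in world coordinates, good to about 4 mm: the middle of the surface that is visible of it).
Readings, each from a call of its own:
- manip.current_time(): time.
- manip.current_qpos(): joint angles.
- manip.current_joint_vel(): joint speeds.
- manip.current_joint_torque(): joint torques, N m.
- manip.current_ee_pos(): TCP position.
- manip.current_tcp_rot(): TCP orientation.
- manip.current_force(): force on the tool from outside, world axes, zero at the start.
- manip.current_ft_torque(): the same for the moment, N m.
- manip.current_grip_width(): opening from 0.0 (shut) to 1.0 (fully open).
- manip.current_grip_force(): force on a finger pad.
Only numpy, scipy, OpenCV 4.12 (cv2) and the standard library are available. Lean on these libraries where they do the work, as an engineer would, in place of code of your own. Each camera call takes 0.05 s, during which the arm holds its last target. There are 200 camera calls.

### The job

The honey jar stands where the door of the little spice cupboard swings. Push the jar along the counter, out of the door's way, then press the shut door in at its brass mark and let go, so that the push catch releases and the spring swings the door ajar by itself, touching nothing. Only touch and push: grip, lift or tip nothing, do not swing the door wider, and leave the other things where they stand.

Things in the scene. Friction and masses are not known exactly. Their poses are not given: they have to be found in the camera images.
- cupboard: White counter-top cupboard, fixed to the counter: 130 deep (its x), 240 wide (its y), 150 high. Origin at the centre of its underside on the counter, z up. The oak door is on its -x side and covers the whole front; the door's outer face lies 87 mm from the origin along -x when shut, standing 6 mm off the cupboard. A salt shaker stands on its top, at the back of the hinge half.
- door_panel: The oak door, 234 wide, 16 thick, 142 high (from 6 to 148 mm above the counter). Origin on the hinge line, at counter height; when shut its axes are those of the cupboard; the panel reaches from the origin 232 mm along its -y, its inner face at x = 0 and its outer face at x = -16 mm.
- press_mark (a point): Centre of the round brass mark, 18 mm across, on the door's outer face near its free edge, 122 mm above the counter, 26 mm below the top edge of the door, 201 mm from the hinge line. A small brass strip on the door's top edge marks the same place from above. Its -x axis points out of the door.
- door_hinge (a point): The upright hinge line at mid height of the door (77 mm), at the cupboard's front, on the +y edge (the left edge for one who faces the door).
- door (a joint): Door angle in rad: 0 shut, negative pressed in, positive open. A push catch holds it shut. 3 to 5 N at the mark moves it in 5 to 6 mm to a firm stop (about -0.03), where the force passes 6 N; 8 to 10 N is a full press. Let go then, its spring swings it out in 1 to 2 s and rests it at about 0.65, free edge 140 mm out. Let go before the stop, it stays shut. Once open it does not catch again.
- honey_jar: Glass honey jar with a round grey lid, faceted sides, about 66 to 72 across, 102 high, 0.35 to 0.65 kg. Origin at the centre of its underside, z up. It starts upright in front of the door's free half, its centre 103 to 118 mm out from the door's outer face. It slides on the counter when pushed low down (3 to 4 cm up).
- salt_shaker: Bystander: salt shaker, 44 across, 90 high, standing on the cupboard. Origin under its centre.
- espresso_a: Bystander: white porcelain cup, 62 x 80, 56 high. Origin under its centre.
- espresso_c: Bystander: white porcelain cup, 62 x 80, 56 high. Origin under its centre.
- cream_jug: Bystander: white jug, 67 x 103, 85 high. Origin under its centre.
- spice_2: Bystander: spice jar with a white cap, 47 across, 98 high. Origin under its centre.

How it is judged:
By the outcome, as a careful person would: the job done as asked, in the order asked, and still so for the second after the job is handed in, with the robot touching nothing.
It also fails if it takes over 54 s, if anything falls off the work surface, if the arm or the gripper's body presses on something with over 40 N, if the wrist force passes 120 N, or if a joint passes its speed limit or range.

## Working session

There is one attempt and no reset: what is moved stays moved. The work goes in short steps, each a Python script; the robot and the scene stay as the last script left them, time stands still between calls to the robot, and variables do not carry over. Pictures are saved under pics/ and viewed, at most 10 in all, crops included, and the job is handed in when it is done.

```bash
mkdir -p pics; python3 - <<'E'
from bench import manip
import cv2,numpy as np
for c in ("side","top"):
    p,d=manip.grab_frame(c); cv2.imwrite(f"pics/{c}0.png",p[:,:,::-1]); np.save(f"{c}0.npy",d)
    for n in ("cupboard","door_panel","press_mark","door_hinge","honey_jar","salt_shaker","espresso_a","cream_jug","spice_2"):
        for r in manip.look_for(c,n)[:3]: print(c,n,np.round(r["at"],3),round(r["confidence"],2))
    k=manip.get_calibration(c); print(k["R"].round(3).tolist(),k["t"].round(3),(-k["R"].T@k["t"]).round(3))
print(manip.current_time())
E
```

```text
side cupboard [0.41  0.244 0.135] 0.69
side door_panel [0.405 0.238 0.088] 0.73
side press_mark [0.399 0.242 0.088] 0.94
side honey_jar [0.495 0.097 0.068] 0.85
side salt_shaker [0.364 0.349 0.194] 0.53
side espresso_a [ 0.444 -0.262  0.04 ] 0.97
side espresso_a [ 0.321 -0.224  0.037] 0.79
side espresso_a [0.398 0.238 0.088] 0.61
side cream_jug [ 0.475 -0.365  0.054] 0.8
side cream_jug [ 0.449 -0.263  0.041] 0.69
side cream_jug [0.404 0.238 0.09 ] 0.53
side spice_2 [ 0.334 -0.373  0.071] 0.85
[[1.0, -0.011, -0.006], [-0.012, -0.632, -0.775], [0.005, 0.775, -0.632]] [-0.381  0.107  1.653] [ 0.374 -1.218  1.125]
top cupboard [0.414 0.304 0.15 ] 0.81
top door_panel [0.399 0.243 0.141] 0.8
top press_mark [0.4   0.244 0.14 ] 0.71
top door_hinge [0.41  0.303 0.15 ] 0.67
top honey_jar [0.491 0.119 0.102] 0.64
top salt_shaker [0.355 0.358 0.228] 0.7
top espresso_a [ 0.439 -0.232  0.052] 0.48
top cream_jug [ 0.473 -0.358  0.048] 0.89
top spice_2 [ 0.331 -0.352  0.101] 0.74
top spice_2 [ 0.439 -0.23   0.046] 0.23
[[0.0, -0.999, 0.036], [-0.99, -0.005, -0.139], [0.139, -0.035, -0.99]] [0.006 0.431 1.423] [0.229 0.059 1.468]
1.0
```

View pics/side0.png

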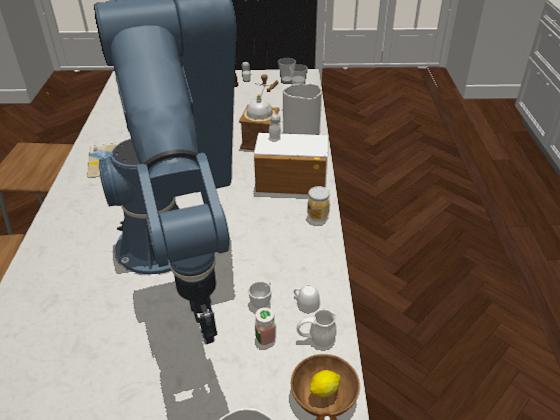

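View pics/top0.png

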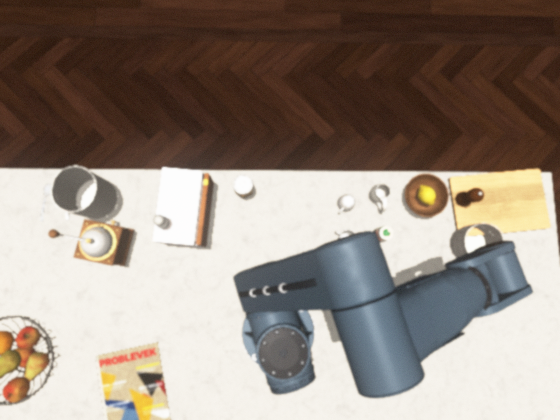

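The side view shows the door facing -y, with the jar in front of its right half at about (318,205). The top view shows the cupboard at (183,207), the brass strip at (206,182) and the jar at (243,187). I'll fit the geometry from the depth images.

```bash
python3 - <<'E'
from bench import manip
import cv2,numpy as np
k=manip.get_calibration("top");K=k["camera_matrix"];d=np.load("top0.npy");im=cv2.imread("pics/top0.png")
v,u=np.mgrid[:420,:560]
P=np.stack([(u-K[0,2])/K[0,0]*d,(v-K[1,2])/K[1,1]*d,d],-1)
W=(P-k["t"])@k["R"]
x,y,z=W[...,0],W[...,1],W[...,2]
m=(z>.135)&(z<.16)&(x>.2)&(x<.6)&(y>.2)&(y<.5)
r=cv2.minAreaRect(W[m][:,:2].astype(np.float32)*1000);print("cup+door",r,cv2.boxPoints(r).round(0).tolist(),W[m][:,2].mean())
hsv=cv2.cvtColor(im,cv2.COLOR_BGR2HSV)
o=m&(hsv[...,1]>90);r=cv2.minAreaRect(W[o][:,:2].astype(np.float32)*1000);print("door top",r,cv2.boxPoints(r).round(0).tolist())
b=o&(hsv[...,2]>150);print("brass",W[b].mean(0),b.sum())
j=(z>.085)&(z<.12)&(x>.4)&(x<.6)&(y>.05)&(y<.2)
r=cv2.minEnclosingCircle(W[j][:,:2].astype(np.float32)*1000);print("jar",r,W[j].mean(0),j.sum())
t=(abs(z)<.02)&(y>-.15)&(y<.2);print("counter edge x",x[t].max())
E
```

```text
cup+door ((409.94384765625, 316.59454345703125), (153.7256622314453, 239.87884521484375), 84.6136703491211) [[283.0, 251.0], [522.0, 229.0], [537.0, 382.0], [298.0, 404.0]] 0.14957388431611546
door top ((403.20928955078125, 247.81918334960938), (15.517985343933105, 227.44265747070312), 84.6136703491211) [[289.0, 251.0], [516.0, 229.0], [517.0, 245.0], [291.0, 266.0]]
brass [0.40245838 0.24645641 0.14705782] 333
jar ((490.692626953125, 122.72279357910156), 33.16845703125) [0.4897997  0.12252512 0.10080267] 307
counter edge x 0.5623310748089938
```

```bash
python3 -c "
import cv2
a=cv2.imread('pics/top0.png')[150:270,140:280];cv2.imwrite('pics/c.png',cv2.resize(a,None,fx=5,fy=5,interpolation=2))"
```

```text
(no output)
```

View pics/c.png

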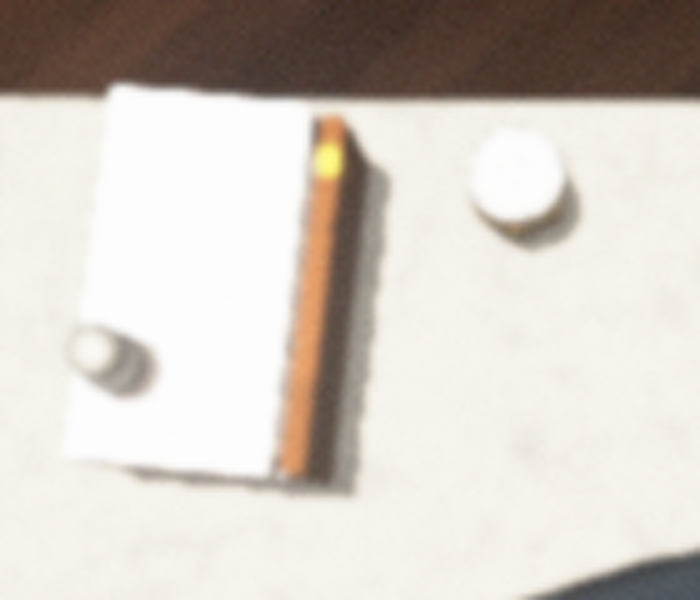

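The crop shows the brass strip at crop (328,160), near the free edge on the high-x side. That puts the mark at about (0.485, 0.232) and the jar at (0.491, 0.123). I'll lower the fingers between the jar and the door, then push the jar straight out.

```bash
cat > h.py <<'E'
from bench import manip
import numpy as np
u=np.array([.9956,-.0942,0]); n=np.array([-.0942,-.9956,0])
MARK=np.array([.485,.232,0]); JAR=np.array([.4905,.1227,0])
def Rd(s): y=s*u; z=np.array([0,0,-1.]); return np.stack([np.cross(y,z),y,z],1)
q0=manip.current_qpos()
def best(p):
    c=[(np.abs(np.array(q)-q0).max(),s) for s in(1,-1) if (q:=manip.inverse_kinematics(p,Rd(s))) is not None]
    return Rd(min(c)[1])
def at(b,d,z): return list(b+n*d+[0,0,z])
E
python3 - <<'E'
from h import *
p=at(JAR,-.052,.26); R=best(p); print(R.round(2).tolist(), manip.inverse_kinematics(p,R))
manip.set_gripper(.35)
manip.move_ptp(at(JAR,-.2+.3,.30),R)
manip.move_l(p,R,.25)
manip.move_l(at(JAR,-.052,.12),max_speed=.15)
print(manip.current_force(),manip.current_ee_pos())
manip.move_l(at(JAR,-.052,.038),max_speed=.08)
print(manip.current_force(),manip.current_grip_width(),manip.current_time(),manip.current_qpos())
import cv2
for c in("side","top"):
    a,_=manip.grab_frame(c); cv2.imwrite(f"pics/{c}1.png",a[:,:,::-1])
a=cv2.imread("pics/side1.png")[110:260,210:410];b=cv2.imread("pics/top1.png")[140:290,130:330]
cv2.imwrite("pics/m1.png",cv2.resize(np.hstack([a,b]),None,fx=2,fy=2))
E
```

```text
[[0.09, 1.0, 0.0], [1.0, -0.09, 0.0], [0.0, 0.0, -1.0]] [ 2.49969010e-01  2.76312730e-01  1.68070099e+00 -4.44089210e-16
  1.18457893e+00  3.44304486e-01]
[ 0.49411654 -0.17077402 -0.17688283] [0.49593105 0.17442424 0.12082719]
[-0.42723393  0.8314675   0.44436119] 0.3497834120363959 6.75 [2.49990040e-01 5.90165118e-01 1.84815744e+00 1.63120168e-05
 7.02450897e-01 3.44316900e-01]
```

View pics/m1.png

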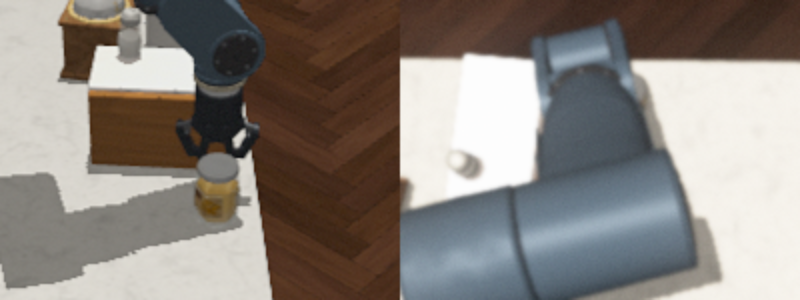

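The fingers are down between the jar (crop (217,190)) and the door, with no contact. Now the push.

```bash
python3 - <<'E'
from h import *
f0=np.array(manip.current_force())
for d in (-.035,-.02,.02,.06,.1):
    manip.move_l(at(JAR,d,.038),max_speed=.03 if d<0 else .05)
    print(d,(np.array(manip.current_force())-f0).round(2))
manip.move_l(at(JAR,.07,.038),max_speed=.1)
manip.move_l(at(JAR,.07,.26),max_speed=.2)
import cv2
manip.set_gripper(0)
a,_=manip.grab_frame("side"); cv2.imwrite("pics/side2.png",a[:,:,::-1])
for r in manip.look_for("side","honey_jar")[:2]: print(r)
print(manip.current_time())
E
```

```text
-0.035 [ 3.88 13.87 18.5 ]
-0.02 [2.05 2.74 1.32]
0.02 [1.4  2.55 0.47]
0.06 [ 0.6   1.87 -0.65]
0.1 [0.64 1.33 0.9 ]
{'at': [0.4818, -0.0417, 0.0716], 'confidence': 0.8}
{'at': [0.4033, 0.2383, 0.0882], 'confidence': 0.65}
13.2667
```

View pics/side2.png

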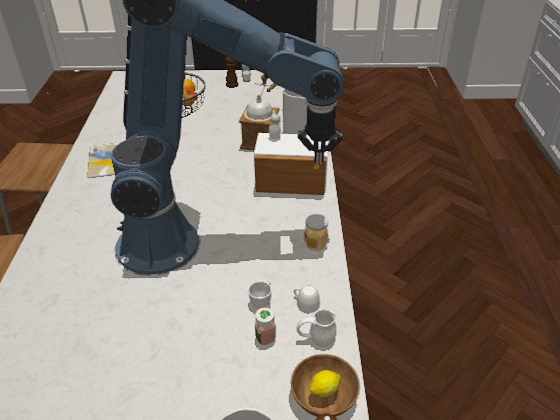

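The jar stands upright at (316,232), about 140 mm farther out and well clear of the door's sweep. Next is the press.

```bash
cat > press.py <<'E'
from h import *
import cv2
R=np.array(manip.current_tcp_rot())
manip.move_l(at(MARK,.06,.26),max_speed=.25)
manip.move_l(at(MARK,.06,.110),max_speed=.15)
manip.move_l(at(MARK,.025,.110),max_speed=.06)
manip.dwell(.3); f0=np.array(manip.current_force())
d=.025;log=[]
while d>-.006:
    d-=.0007 if log and log[-1][1]>1.5 else .001
    manip.move_l(at(MARK,d,.110),max_speed=.02)
    f=float((np.array(manip.current_force())-f0)@n); log.append((round(d,4),round(f,2)))
    if f>8: break
print(log,manip.current_time())
if log[-1][1]>8:
    manip.dwell(.2); print((np.array(manip.current_force())-f0)@n)
    manip.move_l(at(MARK,.2,.28),max_speed=.35)
    manip.dwell(1.5)
for c in("side","top"):
    a,_=manip.grab_frame(c); cv2.imwrite(f"pics/{c}3.png",a[:,:,::-1])
print(manip.current_time())
E
python3 press.py; python3 -c "
import cv2,numpy as np
a=cv2.imread('pics/side3.png')[90:340,200:400];b=cv2.imread('pics/top3.png')[100:350,130:330]
cv2.imwrite('pics/m3.png',cv2.resize(np.hstack([a,b]),None,fx=2,fy=2))"
```

```text
[(0.024, 0.44), (0.023, 0.77), (0.022, 0.15), (0.021, 0.45), (0.02, -0.58), (0.019, 0.16), (0.018, 0.12), (0.017, -0.27), (0.016, 0.98), (0.015, 0.11), (0.014, 0.86), (0.013, 0.24), (0.012, -0.34), (0.011, 2.42), (0.0103, 3.68), (0.0096, 3.15), (0.0089, 3.34), (0.0082, 2.83), (0.0075, 1.02), (0.0065, 0.14), (0.0055, 7.06), (0.0048, 10.44)] 21.575
9.235384770083801
24.2667
```

View pics/m3.png

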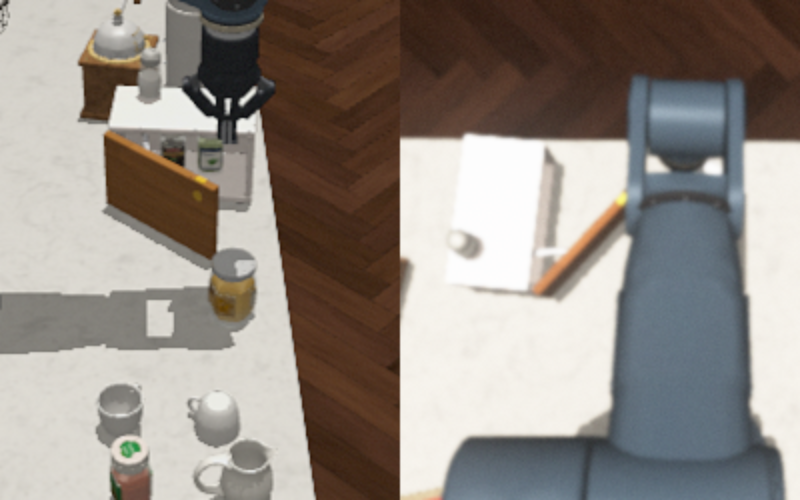

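The door stands ajar, with its free edge at crop (215,250) clear of the jar at (233,285). The arm is above everything and touching nothing. I'll let things settle and hand in.

```bash
python3 - <<'E'
from bench import manip
import cv2,numpy as np
a=cv2.imread("pics/side3.png").astype(int)
manip.dwell(1)
b=manip.grab_frame("side")[0][:,:,::-1].astype(int)
print((abs(a-b).max(2)[90:340,200:400]>60).sum(), manip.current_force(), manip.current_ee_pos())
print(manip.sign_off(),manip.current_time())
E
```

```text
2 [0.0466442  0.14594804 0.00386047] [0.4661644  0.03288166 0.28000161]
the job is handed in; nothing more can be done
the job is handed in; nothing more can be done
```

The job is handed in: I pushed the jar about 140 mm out of the door's way, pressed the mark with about 9 to 10 N, and the door swung ajar by itself and came to rest clear of the jar, with the arm touching nothing, at about 25 s of the 54 s allowed.

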